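# Set out the overnight tray on the nightstand

## Robot

A 6-joint arm with a two-finger parallel gripper is mounted at the origin on the work surface. World frame = base frame: x ahead of the robot, y to its left, z up, the work surface at z = 0. Lengths are in m, angles in rad, forces in N, time in s.
With the tool pointing down it reaches from about 0.325 to 0.775 m from the base axis. Payload 5.5 kg.
Tool frame: the origin (TCP) lies on the mounting face of the last link; the fingertips stand 182 mm ahead of it and the grasp point (between the pads) lies 163 mm ahead of it; z points along the fingers, y is the direction in which the jaws open and shut (so a half turn about z gives the same grasp; the last joint's range is limited). The gripper opens to 88 mm and grips with 3 to 60 N. Pads are 20 mm wide; open, the fingers measure 115 mm over their backs; the gripper's body (75 mm by 178 mm) begins 61 mm behind the grasp point.
Start: joints at [-1.393, 0.091, 1.231, -0, 1.82, -0.057], TCP at [0.14, -0.584, 0.405] pointing down, gripper open.
Joint ranges: [-2.87, 2.87], [-0.86, 2.18], [0.17, 2.46], [-1.51, 4.65], [0.06, 2.69], [-2.65, 2.65]. Speed limits (rad/s): [2.57, 2.57, 3.01, 3.14, 3.14, 3.14].

## Interface

Orientations are given as a rotation vector (axis times angle).
In Python, from plant import telemetry, capture, bot, spotter gives the robot as it stands. The module is installed in compiled form; this text tells all that it offers.
- The arm moves only by the tool apply_moves, never from a script. Its arguments are lists of equal length, an entry for each row: "translation": the shift along the tool's x, y, z in cm, a list of three; "turn": the turn, a rotation vector about the tool's x, y, z in rad, a list of three; "hand": the closure, from 0 (fully open) to 1 (shut). A call has 1 to 8 rows; each row shifts and turns the pose as measured when the row begins, along the tool's axes as they then stand; what a row does not reach is not made up. A row lasts 1/8 s, in which the tool goes at most 62.5 mm and 10.7 degrees, less where a joint would pass 70% of its speed; a pose out of reach is approached as far as the arm can. A call is refused whole if a number of a shift passes 6.25 or a number of a turn 0.188, either way. A call with a gripper value outside its range is refused whole. The fingers move at their own pace and stop on an object; the grip force is fixed at half the most. Time passes only in rows, so rows that do not move let the fingers close. It gives the time, the measured TCP pose, the force and the opening at its end, in the units of the state.
- telemetry.get_state(): the state, without advancing time (a new reading comes with each control period).
- capture(name): name is "scene" or "top"; returns a dict with "frame" (480x640x3 uint8, blue, green, red), "depth" (480x640 float32, m along the optical axis (not along the pixel's ray), 0 where there is no reading), "intrinsics" (3x3 intrinsics, pixels), "distortion" ([k1, k2, p1, p2, k3] as OpenCV has them; the pictures are not rectified), "position" and "orientation" of the camera in the world. Camera axes: x right, y down, z forward; pixel columns grow to the right and rows downward; lengths in m; the calibration is good to about 2 mm. A picture is of the moment at which its call begins.
- bot.job_done(): hands the job in, once; it reports no verdict.
Trained networks look in a picture, given as the dict that the camera call returned (one of the last four; its "shot" number tells which), for a name from the list of things; names that differ only in an ending like _2 or _b are one class to them, and where a whole thing is asked for, a point or a joint stands for the part that bears it (a point fixed in the world has none). Each returns a list of dicts, best first, with "conf" (0 to 1); they miss things now and then, are a little off and sometimes report something else, mostly with a low value. They report only what shows in the picture. A call takes as long as a camera call. They do not tell look-alikes from the thing itself.
- spotter.spot_in(picture, thing): "extent" ([left, top, right, bottom] in pixels, round what is visible of it).
The state is a dict: "time": time; "joint_positions": joint angles; "dq": joint speeds; "joint_torque": joint torques, N m; "ee_pos": TCP position; "ee_rot": TCP orientation; "wrist_force": force on the tool from outside, world axes, zero at the start; "ft_torque": the same for the moment, N m; "gripper_width": opening from 0.0 (shut) to 1.0 (fully open).
Only numpy, scipy, OpenCV 4.12 (cv2) and the standard library are available. Lean on these libraries where they do the work, as an engineer would, in place of code of your own. Each camera call takes 0.05 s, during which the arm holds its last target. There are 200 camera calls.

## Task

Grandmother is off to hospital for the night: gather her three things from the nightstand into the wooden tray. Lay the blue spectacle case on the blue panel and the red comb on the red panel, each flat, centred and lengthwise along its panel, and stand the amber jar with the white cap upright in the middle of the white panel. The black case, the green comb and the green-capped jar belong to the rest of the family: leave them where they are.

Things in the scene. Friction and masses are not known exactly. Their poses are not given: they have to be found in the camera images.
- case_blue: BLUE spectacle case lying flat: closed rounded box 130 x 44 x 32 mm high with a brass clasp, 80 g, lid does not open. Origin: centre of the underside; x along its length (130), y across (44), z up. One of the three things to gather.
- comb_red: RED pocket comb lying flat: 120 x 28 x 8 mm thick, 25 g; solid spine along one long side, fine teeth to the other, firm enough to pinch across the 28 mm anywhere. Origin: centre of the underside; x along its length, y across its width, z up. One of the three things to gather.
- jar_white: WHITE cap: round amber pill jar, standing: 40 mm diameter to 37 mm height, then a 41 mm cap up to 52 mm; 60 g, closed. Origin: centre of the underside; z up along its axis. One of the three things to gather.
- tray: dark wooden tray fixed to the table, 170 (x) x 266 (y) mm, with a rim 14 mm high and 5 mm thick round its edge; base 5 mm thick. Origin: centre of the underside, at table height. Its three panels lie side by side along its y, 84 mm apart centre to centre, in any order, each with its x along the tray's x.
- panel_blue: BLUE flat panel lying in the tray, 150 x 80 mm, 3 mm thick, fixed. Origin: centre of its underside, 5 mm above the table; its top is 8 mm above the table. x along its 150 mm length, y across, z up.
- panel_red: RED flat panel lying in the tray, 150 x 80 mm, 3 mm thick, fixed. Origin: centre of its underside, 5 mm above the table; its top is 8 mm above the table. x along its 150 mm length, y across, z up.
- panel_white: WHITE flat panel lying in the tray, 150 x 80 mm, 3 mm thick, fixed. Origin: centre of its underside, 5 mm above the table; its top is 8 mm above the table. x along its 150 mm length, y across, z up.
- case_black: BLACK spectacle case lying flat: closed rounded box 130 x 44 x 32 mm high with a brass clasp, 80 g, lid does not open. Origin: centre of the underside; x along its length (130), y across (44), z up. Look-alike: leave it.
- comb_green: GREEN pocket comb lying flat: 120 x 28 x 8 mm thick, 25 g; solid spine along one long side, fine teeth to the other, firm enough to pinch across the 28 mm anywhere. Origin: centre of the underside; x along its length, y across its width, z up. Look-alike: leave it.
- jar_green: GREEN cap: round amber pill jar, standing: 40 mm diameter to 37 mm height, then a 41 mm cap up to 52 mm; 60 g, closed. Origin: centre of the underside; z up along its axis. Look-alike: leave it.
Mind the look-alikes: they are no part of the job. There is more than one size of the case_black; the one meant has the size given above. Several things have the shape of the comb_red; the one meant has the colours described above.

How it is judged:
By the outcome, as a careful person would: the job done as asked, in the order asked, and still so for the second after the job is handed in, with the robot touching nothing.
It also fails if it takes over 90 s, if anything falls off the work surface, if the arm or the gripper's body presses on something with over 40 N, if the wrist force passes 120 N, or if a joint passes its speed limit or range.

## Working session

There is one attempt and no reset: what is moved stays moved. The work goes in short steps, Python scripts to look and compute and a tool call to move; the robot and the scene stay as the last step left them, time stands still between calls to the robot, and variables do not carry over. Pictures are saved under pics/ and viewed, about 12 in all and at most 16, crops included, and the job is handed in when it is done.

Besides the shell and the picture viewer there is one more tool, called after "Call:" as a command line: name --argument value ..., lists and objects as JSON in quotes. apply_moves: Moves the arm, as the interface text tells. Its arguments: {"type":"object","properties":{"translation":{"type":"array"},"turn":{"type":"array"},"hand":{"type":"array"}},"required":["translation","turn","hand"]}

```bash
mkdir -p pics
cat > h.py <<'E'
import numpy as np, cv2
from plant import telemetry, capture, bot, spotter
from scipy.spatial.transform import Rotation as R
def rot(o):
    o=np.array(o,float)
    if o.shape==(3,3): return o
    return (R.from_rotvec(o) if o.size==3 else R.from_quat(o)).as_matrix()
def cloud(p):
    K=np.array(p["intrinsics"]);d=p["depth"];h,w=d.shape
    u,v=np.meshgrid(np.arange(w),np.arange(h))
    q=cv2.undistortPoints(np.stack([u,v],-1).reshape(-1,1,2).astype(np.float64),K,np.array(p["distortion"],float)).reshape(h,w,2)
    P=np.dstack([q[...,0]*d,q[...,1]*d,d])
    W=P@rot(p["orientation"]).T+np.array(p["position"]); W[d<=0]=np.nan
    return W
E
python3 - <<'E'
from h import *
for n in("scene","top"):
    p=capture(n);cv2.imwrite(f"pics/{n}1.png",p["frame"]);print(n,p["position"],p["orientation"],p["intrinsics"])
    W=cloud(p)
    for t in["case_blue","comb_red","jar_white","tray","panel_blue","panel_red","panel_white"]:
        for r in spotter.spot_in(p,t):
            e=r["extent"];c=W[int((e[1]+e[3])/2),int((e[0]+e[2])/2)];print(t,round(r["conf"],2),np.round(e),c.round(3))
print(telemetry.get_state())
E
```

```text
scene [ 1.20196879 -0.09334368  0.9723195 ] [-1.95468769 -1.6791843   0.57481317] [[506.17959705   0.         318.39092376]
 [  0.         506.17959705 238.68097021]
 [  0.           0.           1.        ]]
case_blue 0.73 [251. 216. 369. 277.] [ 0.48  -0.002  0.012]
case_blue 0.55 [183. 272. 204. 323.] [ 0.596 -0.272  0.034]
case_blue 0.31 [407. 195. 420. 238.] [0.424 0.269 0.01 ]
comb_red 0.63 [371. 310. 430. 336.] [0.709 0.163 0.009]
comb_red 0.44 [248. 213. 369. 281.] [ 0.476 -0.004  0.008]
jar_white 0.89 [446. 198. 466. 218.] [0.445 0.363 0.052]
tray 0.88 [251. 217. 371. 278.] [0.481 0.    0.01 ]
panel_blue 0.58 [254. 220. 294. 273.] [ 0.465 -0.084  0.01 ]
panel_red 0.83 [292. 220. 324. 275.] [ 0.479 -0.007  0.009]
top [ 0.32096741 -0.00930581  1.00113502] [-2.15210933  2.12508023 -0.16491935] [[503.25597756   0.         324.9223293 ]
 [  0.         503.25597756 236.77959242]
 [  0.           0.           1.        ]]
case_blue 0.82 [438. 150. 472. 213.] [ 0.589 -0.263  0.036]
case_blue 0.48 [342. 205. 389. 284.] [ 0.464 -0.085  0.011]
comb_red 0.82 [213. 113. 276. 137.] [ 0.71
[... 500 characters left out ...]
02. 271.] [0.491 0.089 0.004]
{'time': 0.8, 'joint_positions': array([-1.39269004e+00,  9.10482281e-02,  1.23070469e+00,  1.56733406e-05,
        1.81979025e+00, -5.66984981e-02]), 'dq': array([ 0.00162221, -0.00117841,  0.00036774, -0.00095044,  0.00217984,
        0.00090822]), 'joint_torque': array([-2.10791593e-03, -4.46144271e+01, -4.06477869e+01,  6.96321786e-02,
        1.94415695e-02, -1.70562862e-05]), 'ee_pos': array([ 0.1395941 , -0.58353881,  0.40465958]), 'ee_rot': array([3.11991786e+00, 3.67984143e-01, 2.85323303e-05]), 'wrist_force': array([ 0.25655016, -0.015257  , -0.02777219]), 'ft_torque': array([ 0.02668532,  0.00904978, -0.0195297 ]), 'gripper_width': 0.9955261181474463}
```

View pics/scene1.png

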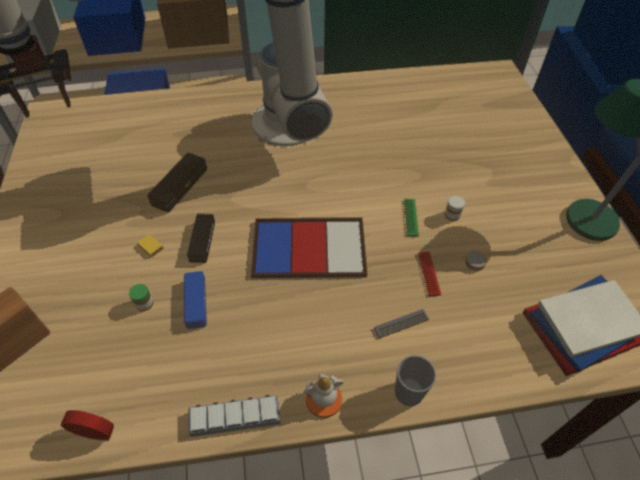

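View pics/top1.png

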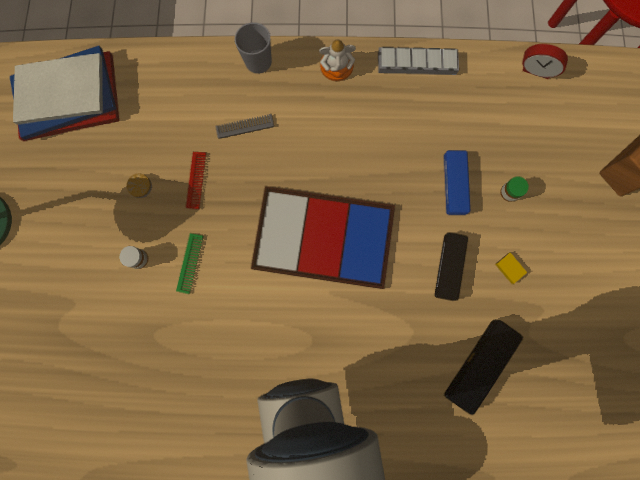

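```bash
cat >> h.py <<'E'
def seg(p,box,kind):
    """min-area rect in world of coloured pixels in box [l,t,r,b]"""
    hsv=cv2.cvtColor(p["frame"],cv2.COLOR_BGR2HSV).astype(int);H,S,V=hsv[...,0],hsv[...,1],hsv[...,2]
    m={'blue':(abs(H-115)<14)&(S>110),'red':((H<6)|(H>172))&(S>140),'white':(S<60)&(V>110),'green':(abs(H-60)<20)&(S>100),'black':V<60}[kind]
    k=np.zeros(m.shape,bool);l,t,r,b=box;k[t:b,l:r]=1
    m=(m&k).astype(np.uint8);n,L,s,_=cv2.connectedComponentsWithStats(m)
    return L==1+s[1:,4].argmax()
def rect(p,W,m,z):
    "project mask pixels on plane z, rectangle"
    K=np.array(p["intrinsics"]);v,u=np.nonzero(m)
    q=cv2.undistortPoints(np.stack([u,v],-1).reshape(-1,1,2).astype(float),K,np.array(p["distortion"],float)).reshape(-1,2)
    d=np.c_[q,np.ones(len(q))]@rot(p["orientation"]).T;c=np.array(p["position"])
    P=(c+d*((z-c[2])/d[:,2])[:,None])[:,:2]
    (x,y),(w,h),a=cv2.minAreaRect((P*1000).astype(np.float32))
    if w<h: a+=90;w,h=h,w
    return np.round([x,y,w,h,(a+90)%180-90],1), (P.mean(0)*1000).round(1), np.nanmedian(W[m][:,2]).round(4)
E
python3 - <<'E'
from h import *
p=capture("top");W=cloud(p)
for n,b,k,z in[("case",(435,140,480,220),'blue',.030),("comb",(180,140,215,215),'red',.008),("jar",(110,240,155,275),'white',.052),("pb",(335,195,400,290),'blue',.008),("pr",(290,190,355,285),'red',.008),("pw",(250,185,310,275),'white',.008),("combg",(170,225,210,300),'green',.008),("blk",(430,225,475,305),'black',.030),("jg",(495,170,535,205),'green',.052)]:
    print(n,*rect(p,W,seg(p,b,k),z))
s=capture("scene")
a=cv2.resize(p["frame"][140:300,100:260],(400,400),interpolation=2);b=cv2.resize(s["frame"][180:280,390:490],(400,400),interpolation=2)
cv2.imwrite("pics/c1.png",np.hstack([a,b]))
E
```

```text
case [ 589.5 -268.1  128.6   47.     0.7] [ 588.4 -269.5] 0.0319
comb [594.8 262.  116.1  26.3  -4.3] [607.1 264.5] 0.0078
jar [428.6 371.7  39.2  35.8   3.9] [428.7 371.5] 0.0526
pb [467.  -85.4 149.8  80.6  -7.8] [466.1 -85.3] 0.0085
pr [478.1  -2.2 151.6  82.9  -7.6] [477.4  -2.2] 0.0084
pw [490.1  81.  150.1  80.2  -7.8] [489.1  80.6] 0.0085
combg [421.7 264.5 119.6  28.1 -10.7] [422.9 266. ] 0.0076
blk [ 420.2 -252.2  130.1   47.3  -10.5] [ 419.3 -252.7] 0.0318
jg [ 575.4 -383.4   43.3   38.7  -46. ] [ 575.6 -383.1] 0.0519
```

View pics/c1.png

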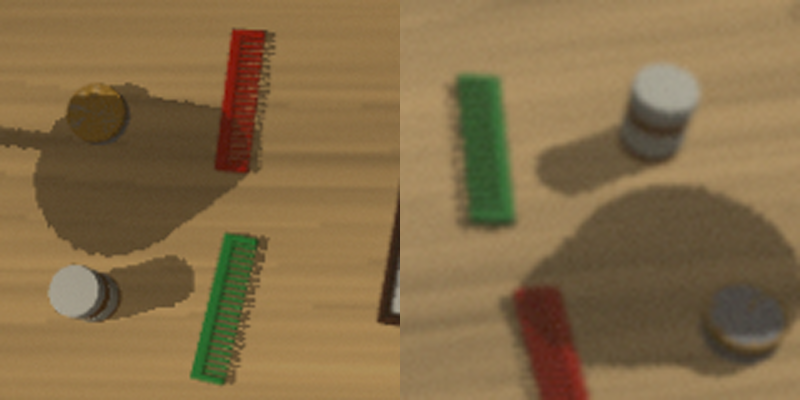

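Run:
```python
from h import *
s=capture("scene");W=cloud(s)
for uv in[(593,222),(625,105),(610,110),(635,165),(600,205),(477,260)]:print(uv,W[uv[1],uv[0]].round(3))
m=(W[...,2]>.07)&(abs(W[...,1])<.7)&(W[...,0]>.25)&(W[...,0]<.95)
for i in np.argwhere(m)[::40]:print(i,W[tuple(i)].round(2),end=';')
```

```text
(593, 222) [0.514 0.712 0.016]
(625, 105) [0.465 0.66  0.342]
(610, 110) [0.45  0.645 0.319]
(635, 165) [0.507 0.733 0.202]
(600, 205) [0.501 0.714 0.065]
(477, 260) [0.582 0.379 0.017]
[ 79 631] [0.41 0.69 0.36];[ 83 625] [0.42 0.67 0.37];[ 85 630] [0.43 0.68 0.37];[ 87 629] [0.44 0.67 0.37];[ 89 623] [0.43 0.66 0.36];[ 90 637] [0.45 0.68 0.37];[ 92 620] [0.43 0.66 0.35];[ 93 630] [0.45 0.67 0.36];[ 94 639] [0.46 0.68 0.36];[ 96 612] [0.43 0.65 0.34];[ 97 617] [0.44 0.66 0.34];[ 98 620] [0.45 0.66 0.35];[ 99 621] [0.45 0.66 0.34];[100 621] [0.45 0.66 0.34];[101 621] [0.45 0.66 0.34];[102 618] [0.45 0.65 0.34];[103 615] [0.45 0.65 0.33];[104 612] [0.44 0.65 0.33];[105 608] [0.44 0.65 0.32];[106 604] [0.43 0.64 0.32];[107 599] [0.42 0.64 0.31];[107 639] [0.48 0.68 0.35];[108 635] [0.48 0.67 0.34];[109 630] [0.47 0.67 0.34];[110 625] [0.47 0.66 0.34];[111 620] [0.47 0.65 0.33];[112 615] [0.46 0.65 0.32];[113 610] [0.45 0.64 0.31];[114 605] [0.45 0.64 0.31];[115 601] [0.44 0.64 0.3 ];[116 598] [0.44 0.64 0.29];[116 639] [0.49 0.68 0.33];[117 636] [0.49 0.68 0.33];[118 634] [0.49 0.67 0.
[... 1797 characters left out ...]
307] [ 0.85 -0.06  0.08];[389 306] [ 0.85 -0.06  0.08];[389 426] [0.89 0.15 0.1 ];[390 412] [0.89 0.13 0.09];[391 410] [0.89 0.12 0.09];[392 414] [0.89 0.13 0.09];[393 424] [0.89 0.15 0.07];[410  76] [ 0.84 -0.47  0.09];[412  79] [ 0.84 -0.46  0.09];[413  93] [ 0.85 -0.44  0.09];[415  71] [ 0.84 -0.48  0.09];[416  75] [ 0.85 -0.47  0.09];[417  77] [ 0.85 -0.47  0.09];[418  76] [ 0.85 -0.47  0.09];[419  75] [ 0.85 -0.47  0.09];[420  72] [ 0.85 -0.47  0.09];[421  70] [ 0.86 -0.48  0.09];[422  68] [ 0.86 -0.48  0.09];[423  66] [ 0.86 -0.49  0.09];[424  65] [ 0.85 -0.49  0.07];[425  71] [ 0.86 -0.48  0.08];[426  80] [ 0.87 -0.46  0.08];[427  93] [ 0.87 -0.44  0.08];[429  97] [ 0.87 -0.43  0.07];
```

```bash
cat >> h.py <<'E'
def plan(x,y,z,yaw=None,step=5.5):
    s=telemetry.get_state();M=rot(s["ee_rot"]);p=np.array(s["ee_pos"])
    cur=np.arctan2(M[1,0],M[0,0]);yw=cur if yaw is None else np.radians(yaw)
    T=np.array([[np.cos(yw),np.sin(yw),0],[np.sin(yw),-np.cos(yw),0],[0,0,-1]])
    d=np.array([x,y,z])-p;rv=R.from_matrix(M.T@T).as_rotvec()
    n=max(1,int(np.ceil(np.abs(d).max()*100/step)),int(np.ceil(np.abs(rv).max()/.17)))
    print("t",s["time"],"p",p.round(4),"yaw",np.degrees(cur).round(2),"tilt",M[:,2].round(4),"F",np.round(s["wrist_force"],1),"w",round(s["gripper_width"]*88,1))
    tr=[];tu=[]
    for i in range(n):
        Mi=M@R.from_rotvec(rv*i/n).as_matrix();tr.append((Mi.T@d*100/n).round(2).tolist());tu.append((rv/n).round(3).tolist())
    print(n,tr,tu)
E
python3 -c "
from h import *
plan(.589,-.2695,.29,.7)"
```

```text
t 0.95 p [ 0.1396 -0.5836  0.4046] yaw 13.45 tilt [-0. -0. -1.] F [ 0.2  0.4 -0.2] w 88.2
9 [[5.67, -2.23, 1.27], [5.61, -2.37, 1.27], [5.55, -2.51, 1.27], [5.49, -2.65, 1.27], [5.42, -2.78, 1.27], [5.35, -2.91, 1.27], [5.28, -3.05, 1.27], [5.2, -3.18, 1.27], [5.12, -3.3, 1.27]] [[0.0, 0.0, 0.025], [0.0, 0.0, 0.025], [0.0, 0.0, 0.025], [0.0, 0.0, 0.025], [0.0, 0.0, 0.025], [0.0, 0.0, 0.025], [0.0, 0.0, 0.025], [0.0, 0.0, 0.025], [0.0, 0.0, 0.025]]
```

Call:
apply_moves --translation '[[5.7, -2.2, 1.3], [5.6, -2.4, 1.3], [5.5, -2.5, 1.3], [5.5, -2.7, 1.3], [5.4, -2.8, 1.3], [5.3, -2.9, 1.3], [5.3, -3.0, 1.3], [5.2, -3.2, 1.3]]' --turn '[[0, 0, 0.025], [0, 0, 0.025], [0, 0, 0.025], [0, 0, 0.025], [0, 0, 0.025], [0, 0, 0.025], [0, 0, 0.025], [0, 0, 0.025]]' --hand '[0, 0, 0, 0, 0, 0, 0, 0]'

```text
time: 1.95
ee_pos: [0.5417, -0.3059, 0.3005]
ee_rot: [3.136, 0.03, 0.004]
wrist_force: [-0.2, -0.8, 0.4]
gripper_width: 1.002
```

```bash
python3 -c "
from h import *
plan(.589,-.2695,.25,.7)"
```

```text
t 1.95 p [ 0.5417 -0.3059  0.3005] yaw 1.09 tilt [ 0.0026 -0.0054 -1.    ] F [-0.2 -0.8  0.4] w 88.2
1 [[4.79, -3.58, 5.04]] [[0.005, -0.002, 0.007]]
```

Call:
apply_moves --translation '[[2.4, -1.8, 2.5], [2.4, -1.8, 2.5], [0, 0, 0]]' --turn '[[0.003, -0.001, 0.004], [0.003, -0.001, 0.004], [0, 0, 0]]' --hand '[0, 0, 0]'

```text
time: 2.33
ee_pos: [0.5934, -0.2641, 0.2471]
ee_rot: [-3.139, -0.026, 0.002]
wrist_force: [-0.0, -1.0, 0.2]
gripper_width: 0.999
```

```bash
python3 -c "
from h import *
plan(.589,-.2695,.19,.7)
p=capture('top');cv2.imwrite('pics/t2.png',p['frame'][100:300,380:580].repeat(3,0).repeat(3,1))"
```

```text
t 2.325 p [ 0.5934 -0.2641  0.2471] yaw 0.97 tilt [-0.0012  0.0022 -1.    ] F [-0.  -1.   0.2] w 87.9
2 [[-0.22, 0.27, 2.86], [-0.22, 0.27, 2.86]] [[-0.001, 0.001, 0.002], [-0.001, 0.001, 0.002]]
```

View pics/t2.png

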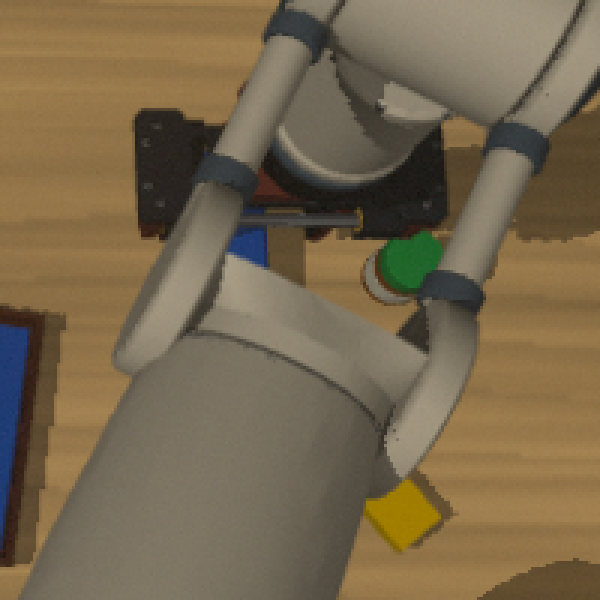

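Call:
apply_moves --translation '[[-0.2, 0.3, 2.8], [-0.2, 0.2, 2.4], [0, 0, 0], [0, 0, 0]]' --turn '[[0, 0, 0.002], [0, 0, 0.002], [0, 0, 0], [0, 0, 0]]' --hand '[0, 0, 0, 0]'

```text
time: 2.88
ee_pos: [0.5878, -0.2745, 0.2037]
ee_rot: [3.136, 0.013, 0.013]
wrist_force: [0.5, 0.6, 0.5]
gripper_width: 1.003
```

```bash
python3 -c "
from h import *
plan(.589,-.2695,.19,.7)"
```

```text
t 2.875 p [ 0.5878 -0.2745  0.2037] yaw 0.46 tilt [ 0.0086 -0.0058 -0.9999] F [0.5 0.6 0.5] w 88.2
1 [[0.11, -0.51, 1.37]] [[0.006, -0.009, -0.004]]
```

Call:
apply_moves --translation '[[0.1, -0.4, 1.2], [0, 0, 0], [0, 0, 0]]' --turn '[[0.006, -0.009, -0.004], [0, 0, 0], [0, 0, 0]]' --hand '[0, 0, 0]'

```text
time: 3.25
ee_pos: [0.5894, -0.2709, 0.1942]
ee_rot: [3.14, 0.019, 0.005]
wrist_force: [0.0, -0.4, -0.5]
gripper_width: 1.0
```

```bash
python3 -c "
from h import *
plan(.589,-.2695,.19,.7)"
```

```text
t 3.25 p [ 0.5894 -0.2709  0.1942] yaw 0.69 tilt [ 0.0029 -0.0016 -1.    ] F [ 0.  -0.4 -0.5] w 88.0
1 [[-0.04, -0.15, 0.42]] [[0.002, -0.003, -0.0]]
```

Close enough; descend the last bit and grip.

Call:
apply_moves --translation '[[0, -0.1, 0.4], [0, 0, 0], [0, 0, 0], [0, 0, 0], [0, 0, 0], [0, 0, 0], [0, 0, 0]]' --turn '[[0.002, -0.003, 0], [0, 0, 0], [0, 0, 0], [0, 0, 0], [0, 0, 0], [0, 0, 0], [0, 0, 0]]' --hand '[0, 1, 1, 1, 1, 1, 1]'

```text
time: 4.12
ee_pos: [0.5896, -0.2698, 0.1903]
ee_rot: [-3.141, -0.019, -0.0]
wrist_force: [-0.2, -0.1, -1.2]
gripper_width: 0.498
```

```bash
python3 -c "
from h import *
plan(.589,-.2695,.25)"
```

```text
t 4.125 p [ 0.5896 -0.2698  0.1903] yaw 0.7 tilt [ 0.e+00  2.e-04 -1.e+00] F [-0.2 -0.1 -1.2] w 43.9
2 [[-0.03, -0.02, -2.99], [-0.03, -0.02, -2.99]] [[-0.0, -0.0, 0.0], [-0.0, -0.0, 0.0]]
```

Call:
apply_moves --translation '[[0, 0, -3.5], [0, 0, -3.0], [0, 0, 0]]' --turn '[[0, 0, 0], [0, 0, 0], [0, 0, 0]]' --hand '[1, 1, 1]'

```text
time: 4.5
ee_pos: [0.5893, -0.2697, 0.2551]
ee_rot: [-3.14, -0.019, 0.004]
wrist_force: [0.1, -0.8, -1.1]
gripper_width: 0.495
```

```bash
python3 -c "
from h import *
plan(.467,-.0854,.25,-7.8,4.5)"
```

```text
t 4.5 p [ 0.5893 -0.2697  0.2551] yaw 0.7 tilt [-0.0025  0.0017 -1.    ] F [ 0.1 -0.8 -1.1] w 43.5
5 [[-2.4, -3.71, 0.11], [-2.51, -3.64, 0.11], [-2.62, -3.57, 0.11], [-2.72, -3.49, 0.11], [-2.82, -3.4, 0.1]] [[-0.0, 0.001, 0.03], [-0.0, 0.001, 0.03], [-0.0, 0.001, 0.03], [-0.0, 0.001, 0.03], [-0.0, 0.001, 0.03]]
```

Call:
apply_moves --translation '[[-2.4, -3.7, 0.1], [-2.5, -3.6, 0.1], [-2.6, -3.6, 0.1], [-2.7, -3.5, 0.1], [-2.8, -3.4, 0.1], [0, 0, 0], [0, 0, 0]]' --turn '[[0, 0, 0.03], [0, 0, 0.03], [0, 0, 0.03], [0, 0, 0.03], [0, 0, 0.03], [0, 0, 0], [0, 0, 0]]' --hand '[1, 1, 1, 1, 1, 1, 1]'

```text
time: 5.38
ee_pos: [0.4628, -0.0803, 0.2381]
ee_rot: [-3.128, 0.224, 0.025]
wrist_force: [0.2, -0.3, -0.4]
gripper_width: 0.499
```

```bash
python3 -c "
from h import *
plan(.467,-.0854,.206,-7.8)
p=capture('scene');cv2.imwrite('pics/s3.png',cv2.resize(p['frame'][160:310,200:400],(800,600)))"
```

```text
t 5.375 p [ 0.4628 -0.0803  0.2381] yaw -8.2 tilt [-0.0153  0.0064 -0.9999] F [ 0.2 -0.3 -0.4] w 43.9
1 [[0.54, 0.46, 3.2]] [[-0.004, 0.016, -0.007]]
```

View pics/s3.png

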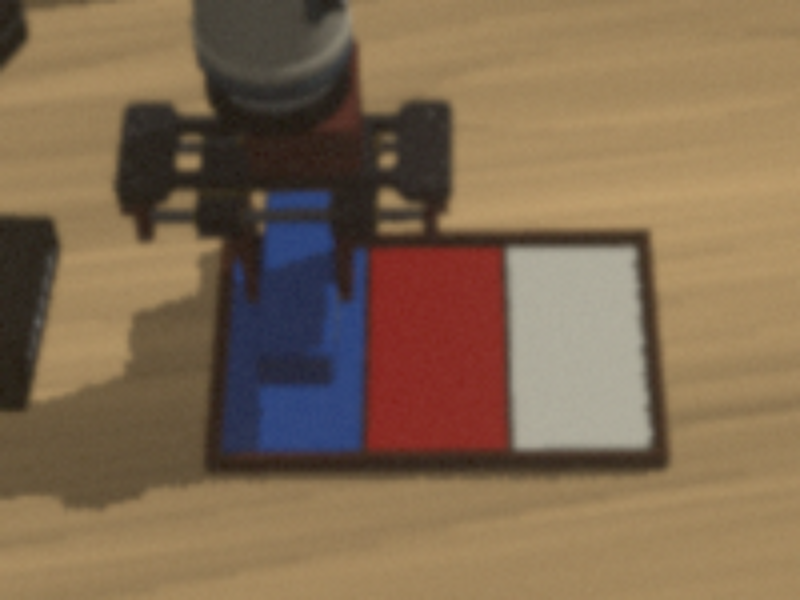

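Call:
apply_moves --translation '[[0.5, 0.5, 2.6], [0, 0, 0], [0, 0, 0]]' --turn '[[-0.004, 0.016, -0.007], [0, 0, 0], [0, 0, 0]]' --hand '[1, 1, 1]'

```text
time: 5.8
ee_pos: [0.4681, -0.0882, 0.2118]
ee_rot: [-3.134, 0.218, 0.001]
wrist_force: [-0.7, -0.5, -1.4]
gripper_width: 0.505
```

```bash
python3 -c "
from h import *
plan(.467,-.0854,.203,-7.8)"
```

```text
t 5.8 p [ 0.4681 -0.0882  0.2118] yaw -7.97 tilt [-4.e-04  2.e-04 -1.e+00] F [-0.7 -0.5 -1.4] w 44.4
1 [[-0.15, -0.26, 0.88]] [[-0.0, 0.0, -0.003]]
```

Call:
apply_moves --translation '[[-0.1, -0.2, 0.7], [0, 0, 0], [0, 0, 0]]' --turn '[[0, 0, -0.003], [0, 0, 0], [0, 0, 0]]' --hand '[1, 1, 1]'

```text
time: 6.18
ee_pos: [0.468, -0.0863, 0.206]
ee_rot: [3.134, -0.214, 0.002]
wrist_force: [0.5, 0.3, -0.6]
gripper_width: 0.501
```

```bash
python3 -c "
from h import *
plan(.467,-.0854,.198,-7.8)"
```

```text
t 6.175 p [ 0.468  -0.0863  0.206 ] yaw -7.82 tilt [ 1.5e-03 -2.0e-04 -1.0e+00] F [ 0.5  0.3 -0.6] w 44.1
1 [[-0.11, -0.07, 0.8]] [[-0.0, -0.001, -0.0]]
```

Call:
apply_moves --translation '[[-0.1, -0.1, 0.5], [0, 0, 0.2], [0, 0, 0]]' --turn '[[0, 0, 0], [0, 0, 0], [0, 0, 0]]' --hand '[1, 1, 1]'

```text
time: 6.55
ee_pos: [0.4671, -0.0849, 0.1989]
ee_rot: [3.134, -0.214, 0.003]
wrist_force: [0.3, 0.4, -0.2]
gripper_width: 0.5
```

```bash
python3 -c "
from h import *
plan(.467,-.0854,.198,-7.8)"
```

```text
t 6.55 p [ 0.4671 -0.0849  0.1989] yaw -7.81 tilt [ 2.1e-03 -3.0e-04 -1.0e+00] F [ 0.3  0.4 -0.2] w 44.0
1 [[-0.0, 0.05, 0.09]] [[0.0, -0.002, -0.0]]
```

Call:
apply_moves --translation '[[0, 0, 0.1], [0, 0, 0], [0, 0, 0], [0, 0, 0], [0, 0, -3.0], [0, 0, -4.0], [0, 0, -2.0], [0, 0, 0]]' --turn '[[0, 0, 0], [0, 0, 0], [0, 0, 0], [0, 0, 0], [0, 0, 0], [0, 0, 0], [0, 0, 0], [0, 0, 0]]' --hand '[1, 0.3, 0.3, 0.3, 0.3, 0.3, 0, 0]'

```text
time: 7.55
ee_pos: [0.4668, -0.0849, 0.2902]
ee_rot: [3.134, -0.214, 0.002]
wrist_force: [-0.1, -0.8, 0.3]
gripper_width: 0.89
```

```bash
python3 -c "
from h import *
plan(.595,.2615,.28,-4.3,5)"
```

```text
t 7.55 p [ 0.4668 -0.0849  0.2902] yaw -7.81 tilt [ 1.5e-03 -2.0e-04 -1.0e+00] F [-0.1 -0.8  0.3] w 78.3
7 [[1.14, -5.15, 0.15], [1.19, -5.14, 0.15], [1.23, -5.13, 0.15], [1.28, -5.12, 0.15], [1.32, -5.11, 0.15], [1.37, -5.1, 0.15], [1.41, -5.08, 0.15]] [[0.0, -0.0, -0.009], [0.0, -0.0, -0.009], [0.0, -0.0, -0.009], [0.0, -0.0, -0.009], [0.0, -0.0, -0.009], [0.0, -0.0, -0.009], [0.0, -0.0, -0.009]]
```

Run:
```python
from h import *
p=capture("top");W=cloud(p);f=p["frame"]
b=(170,140,225,220)
hsv=cv2.cvtColor(f,cv2.COLOR_BGR2HSV).astype(int)
s=capture("scene");Ws=cloud(s)
print(rect(s,Ws,seg(s,(410,240,450,305),'red'),.008), rect(p,W,seg(p,b,'red'),.008))
cv2.imwrite("pics/c4.png",np.hstack([cv2.resize(f[140:220,170:230],(450,600)),cv2.resize(s["frame"][240:305,405:445],(350,600))]))
```

```text
(array([607.3, 260.8,  89.2,  25.4,  -3.6]), array([611.9, 260. ]), np.float64(0.0073)) (array([593.4, 261.9, 118.9,  26.4,  -4. ]), array([604.1, 264.2]), np.float64(0.008))
```

View pics/c4.png

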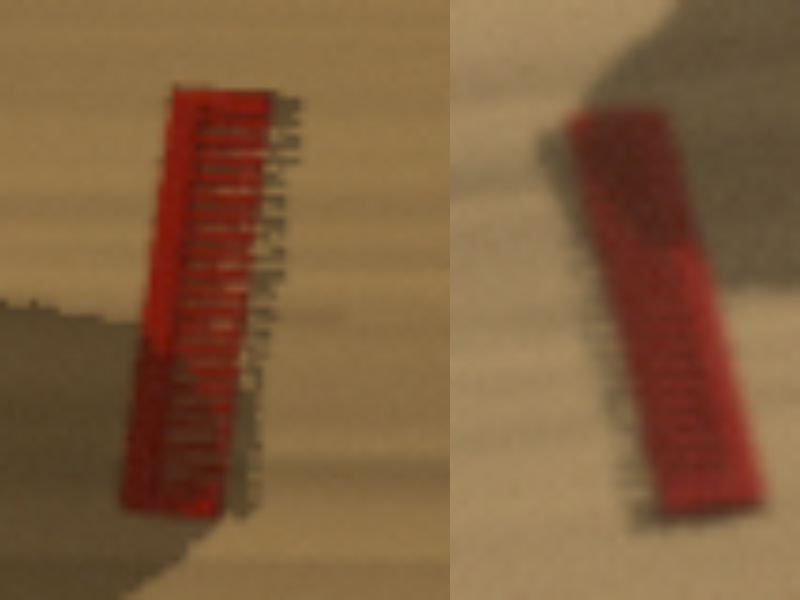

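Call:
apply_moves --translation '[[1.1, -5.1, 0.1], [1.2, -5.1, 0.1], [1.2, -5.1, 0.2], [1.3, -5.1, 0.2], [1.3, -5.1, 0.2], [1.4, -5.1, 0.2], [1.0, -3.5, 0.2], [0, 0, 0]]' --turn '[[0, 0, -0.009], [0, 0, -0.009], [0, 0, -0.009], [0, 0, -0.009], [0, 0, -0.009], [0, 0, -0.009], [0, 0, -0.009], [0, 0, 0]]' --hand '[0, 0, 0, 0, 0, 0, 0, 0]'

```text
time: 8.65
ee_pos: [0.59, 0.2537, 0.2579]
ee_rot: [3.134, -0.118, -0.034]
wrist_force: [0.6, -0.2, 0.1]
gripper_width: 0.999
```

```bash
python3 -c "
from h import *
plan(.5935,.2615,.205,-4.0)"
```

```text
t 8.65 p [0.59   0.2537 0.2579] yaw -4.32 tilt [-0.0216 -0.0047 -0.9998] F [ 0.6 -0.2  0.1] w 88.0
1 [[0.41, -0.83, 5.27]] [[0.006, 0.021, -0.005]]
```

Call:
apply_moves --translation '[[0.2, -0.4, 2.5], [0.2, -0.4, 2.0], [0, 0, 0], [0, 0, 0]]' --turn '[[0.003, 0.011, -0.002], [0.003, 0.01, -0.002], [0, 0, 0], [0, 0, 0]]' --hand '[0, 0, 0, 0]'

```text
time: 9.15
ee_pos: [0.5926, 0.2581, 0.208]
ee_rot: [3.135, -0.115, -0.009]
wrist_force: [1.0, 0.3, -0.0]
gripper_width: 0.997
```

```bash
python3 -c "
from h import *
plan(.5935,.2615,.19,-4.0)"
```

```text
t 9.15 p [0.5926 0.2581 0.208 ] yaw -4.19 tilt [-0.0057 -0.0042 -1.    ] F [ 1.   0.3 -0. ] w 87.7
1 [[0.07, -0.36, 1.8]] [[0.005, 0.005, -0.003]]
```

Call:
apply_moves --translation '[[0.1, -0.3, 1.6], [0, 0, 0], [0, 0, 0]]' --turn '[[0.005, 0.005, -0.003], [0, 0, 0], [0, 0, 0]]' --hand '[0, 0, 0]'

```text
time: 9.52
ee_pos: [0.5942, 0.2603, 0.1927]
ee_rot: [-3.138, 0.112, -0.003]
wrist_force: [0.8, -0.7, 0.8]
gripper_width: 0.999
```

```bash
python3 -c "
from h import *
plan(.5935,.2615,.1845,-4.0)"
```

```text
t 9.525 p [0.5942 0.2603 0.1927] yaw -4.07 tilt [ 0.002   0.0014 -1.    ] F [ 0.8 -0.7  0.8] w 87.9
1 [[-0.08, -0.11, 0.82]] [[-0.002, -0.002, -0.001]]
```

Call:
apply_moves --translation '[[-0.1, -0.1, 0.7], [0, 0, 0.1], [0, 0, 0]]' --turn '[[-0.002, -0.002, -0.001], [0, 0, 0], [0, 0, 0]]' --hand '[0, 0, 0]'

```text
time: 9.9
ee_pos: [0.5933, 0.2616, 0.1848]
ee_rot: [3.139, -0.11, 0.001]
wrist_force: [-0.3, -0.5, 0.3]
gripper_width: 1.001
```

```bash
python3 -c "
from h import *
plan(.5935,.2615,.1845,-4.0)"
```

```text
t 9.9 p [0.5933 0.2616 0.1848] yaw -4.0 tilt [ 6.e-04 -2.e-04 -1.e+00] F [-0.3 -0.5  0.3] w 88.1
1 [[0.02, 0.01, 0.03]] [[0.0, -0.001, 0.0]]
```

Call:
apply_moves --translation '[[0, 0, 0], [0, 0, 0], [0, 0, 0], [0, 0, 0], [0, 0, 0], [0, 0, 0], [0, 0, 0]]' --turn '[[0, 0, 0], [0, 0, 0], [0, 0, 0], [0, 0, 0], [0, 0, 0], [0, 0, 0], [0, 0, 0]]' --hand '[1, 1, 1, 1, 1, 1, 1]'

```text
time: 10.78
ee_pos: [0.5935, 0.2616, 0.1853]
ee_rot: [-3.14, 0.11, -0.002]
wrist_force: [0.1, 0.3, 0.2]
gripper_width: 0.313
```

Call:
apply_moves --translation '[[0, 0, -2.0], [0, 0, -3.5], [0, 0, -1.5], [0, 0, 0]]' --turn '[[0, 0, 0], [0, 0, 0], [0, 0, 0], [0, 0, 0]]' --hand '[1, 1, 1, 1]'

```text
time: 11.28
ee_pos: [0.5934, 0.2617, 0.2601]
ee_rot: [-3.139, 0.109, -0.004]
wrist_force: [0.0, 0.4, -1.2]
gripper_width: 0.315
```

Run:
```python
from h import *
plan(.4784,-.0022,.24,-7.8,4.5)
p=capture("top");W=cloud(p);print(rect(p,W,seg(p,(340,195,400,290),'blue'),.040))
m=np.isfinite(W[...,2])&(W[...,2]>.03)&(W[...,2]<.06)&(abs(W[...,1]+.085)<.04)&(abs(W[...,0]-.467)<.085);print(m.sum());print(rect(p,W,m,.040))
s=capture("scene");cv2.imwrite("pics/s5.png",np.hstack([cv2.resize(p["frame"][170:300,240:400],(400,325)),cv2.resize(s["frame"][160:310,250:450],(400,325))]))
```

```text
t 11.275 p [0.5934 0.2617 0.2601] yaw -4.0 tilt [ 2.6e-03  4.0e-04 -1.0e+00] F [ 0.   0.4 -1.2] w 27.7
6 [[-1.61, 4.52, 0.33], [-1.56, 4.54, 0.33], [-1.51, 4.56, 0.33], [-1.45, 4.57, 0.33], [-1.4, 4.59, 0.33], [-1.35, 4.6, 0.33]] [[-0.0, -0.0, 0.011], [-0.0, -0.0, 0.011], [-0.0, -0.0, 0.011], [-0.0, -0.0, 0.011], [-0.0, -0.0, 0.011], [-0.0, -0.0, 0.011]]
(array([462.3, -82.8, 145.1,  77.4,  -7.6]), array([461.2, -82.2]), np.float64(0.0357))
1502
(array([469.6, -83.2, 129.5,  44.6,  -7.7]), array([468.9, -83.4]), np.float64(0.0401))
```

View pics/s5.png

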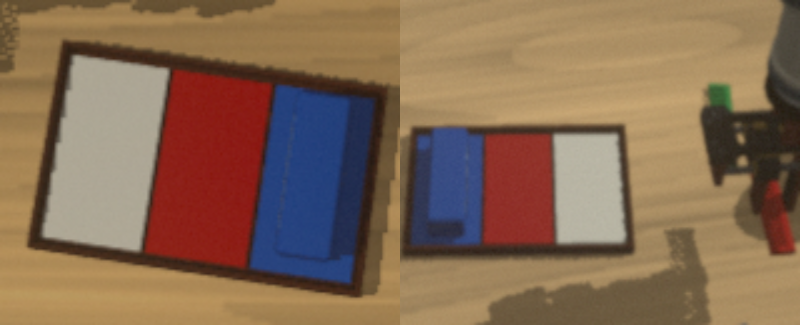

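Call:
apply_moves --translation '[[-1.6, 4.5, 0.2], [-1.6, 4.5, 0.2], [-1.5, 4.6, 0.2], [-1.5, 4.6, 0.2], [-1.4, 4.6, 0.2], [-1.0, 3.6, 0.2], [0, 0, 0], [0, 0, 0]]' --turn '[[0, 0, 0.011], [0, 0, 0.011], [0, 0, 0.011], [0, 0, 0.011], [0, 0, 0.011], [0, 0, 0.011], [0, 0, 0], [0, 0, 0]]' --hand '[1, 1, 1, 1, 1, 1, 1, 1]'

```text
time: 12.38
ee_pos: [0.4759, 0.0005, 0.2333]
ee_rot: [3.13, -0.214, -0.029]
wrist_force: [-0.4, -0.1, -0.3]
gripper_width: 0.313
```

```bash
python3 -c "
from h import *
plan(.4784,-.0022,.21,-7.8)"
```

```text
t 12.375 p [0.4759 0.0005 0.2333] yaw -7.84 tilt [-0.0186 -0.0025 -0.9998] F [-0.4 -0.1 -0.3] w 27.5
1 [[0.33, 0.22, 2.33]] [[0.005, 0.018, -0.001]]
```

Call:
apply_moves --translation '[[0.3, 0.2, 2.2], [0, 0, 0], [0, 0, 0]]' --turn '[[0.005, 0.018, 0], [0, 0, 0], [0, 0, 0]]' --hand '[1, 1, 1]'

```text
time: 12.75
ee_pos: [0.4791, 0.0006, 0.2108]
ee_rot: [-3.134, 0.209, 0.001]
wrist_force: [-0.4, 0.2, 0.9]
gripper_width: 0.313
```

```bash
python3 -c "
from h import *
plan(.4784,-.0022,.1935,-7.8)"
```

```text
t 12.75 p [0.4791 0.0006 0.2108] yaw -7.62 tilt [-8.e-04  1.e-03 -1.e+00] F [-0.4  0.2  0.9] w 27.5
1 [[-0.03, 0.28, 1.73]] [[-0.001, 0.001, 0.003]]
```

Call:
apply_moves --translation '[[0, 0.3, 1.2], [0, 0, 0.2], [0, 0, 0], [0, 0, 0]]' --turn '[[-0.001, 0.001, 0.003], [0, 0, 0], [0, 0, 0], [0, 0, 0]]' --hand '[1, 1, 1, 1]'

```text
time: 13.25
ee_pos: [0.4792, -0.0019, 0.1971]
ee_rot: [3.134, -0.212, 0.002]
wrist_force: [0.5, 0.5, -0.5]
gripper_width: 0.312
```

```bash
python3 -c "
from h import *
plan(.4784,-.0022,.1933,-7.8)"
```

```text
t 13.25 p [ 0.4792 -0.0019  0.1971] yaw -7.74 tilt [ 1.3e-03 -2.0e-04 -1.0e+00] F [ 0.5  0.5 -0.5] w 27.4
1 [[-0.08, 0.04, 0.38]] [[0.0, -0.001, 0.001]]
```

Call:
apply_moves --translation '[[-0.1, 0, 0.4], [0, 0, 0], [0, 0, 0]]' --turn '[[0, 0, 0], [0, 0, 0], [0, 0, 0]]' --hand '[1, 1, 1]'

```text
time: 13.62
ee_pos: [0.4783, -0.0018, 0.1935]
ee_rot: [3.134, -0.212, 0.004]
wrist_force: [-0.3, -0.4, 0.0]
gripper_width: 0.318
```

Call:
apply_moves --translation '[[0, 0, 0], [0, 0, 0], [0, 0, 0], [0, 0, -2.0], [0, 0, -4.0], [0, 0, -3.5], [0, 0, -2.0], [0, 0, 0]]' --turn '[[0, 0, 0], [0, 0, 0], [0, 0, 0], [0, 0, 0], [0, 0, 0], [0, 0, 0], [0, 0, 0], [0, 0, 0]]' --hand '[0.5, 0.5, 0.5, 0.5, 0.5, 0, 0, 0]'

```text
time: 14.62
ee_pos: [0.4778, -0.0018, 0.3109]
ee_rot: [3.134, -0.212, 0.001]
wrist_force: [-0.7, -0.3, -0.1]
gripper_width: 0.802
```

```bash
python3 -c "
from h import *
plan(.4286,.3717,.29,0,5)"
```

```text
t 14.625 p [ 0.4778 -0.0018  0.3109] yaw -7.75 tilt [ 4.e-04 -1.e-04 -1.e+00] F [-0.7 -0.3 -0.1] w 70.5
8 [[-1.24, -4.54, 0.26], [-1.16, -4.56, 0.26], [-1.08, -4.58, 0.26], [-1.01, -4.6, 0.26], [-0.93, -4.62, 0.26], [-0.85, -4.63, 0.26], [-0.77, -4.65, 0.26], [-0.69, -4.66, 0.26]] [[0.0, -0.0, -0.017], [0.0, -0.0, -0.017], [0.0, -0.0, -0.017], [0.0, -0.0, -0.017], [0.0, -0.0, -0.017], [0.0, -0.0, -0.017], [0.0, -0.0, -0.017], [0.0, -0.0, -0.017]]
```

Call:
apply_moves --translation '[[-1.2, -4.5, 0.2], [-1.2, -4.6, 0.2], [-1.1, -4.6, 0.2], [-1.0, -4.6, 0.2], [-0.9, -4.6, 0.2], [-0.9, -4.6, 0.2], [-0.8, -4.0, 0.2], [0, 0, 0]]' --turn '[[0, 0, -0.017], [0, 0, -0.017], [0, 0, -0.017], [0, 0, -0.017], [0, 0, -0.017], [0, 0, -0.017], [0, 0, -0.017], [0, 0, 0]]' --hand '[0, 0, 0, 0, 0, 0, 0, 0]'

```text
time: 15.62
ee_pos: [0.4309, 0.3267, 0.2836]
ee_rot: [3.135, -0.025, -0.018]
wrist_force: [-0.4, -0.3, -0.4]
gripper_width: 1.003
```

Run:
```python
from h import *
plan(.4286,.3717,.25,0,5)
p=capture("top");W=cloud(p);m=np.isfinite(W[...,2])&(W[...,2]>.0125)&(abs(W[...,1]+.002)<.06)&(abs(W[...,0]-.478)<.08)
K=p['frame'];cv2.imwrite("pics/t6.png",cv2.resize(K[170:300,240:400],(800,650))[:600])
```

```text
t 15.625 p [0.4309 0.3267 0.2836] yaw -0.91 tilt [-0.0118 -0.0062 -0.9999] F [-0.4 -0.3 -0.4] w 88.3
1 [[-0.27, -4.52, 3.33]] [[0.006, 0.012, -0.016]]
```

View pics/t6.png

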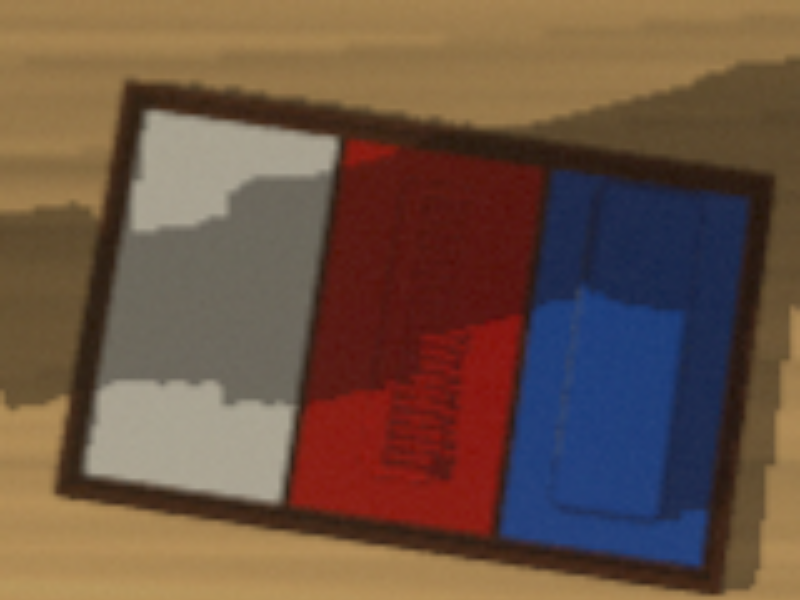

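Both placed: comb teeth/shadows show mid-red-panel at crop (420,400), the case on blue at (630,350). On to the jar.

Call:
apply_moves --translation '[[-0.1, -2.3, 1.2], [-0.1, -2.0, 1.2], [0, 0, 0], [0, 0, 0]]' --turn '[[0.003, 0.006, -0.008], [0.003, 0.006, -0.008], [0, 0, 0], [0, 0, 0]]' --hand '[0, 0, 0, 0]'

```text
time: 16.18
ee_pos: [0.4308, 0.3662, 0.2569]
ee_rot: [3.137, -0.007, -0.001]
wrist_force: [0.0, -0.6, -0.2]
gripper_width: 1.001
```

```bash
python3 -c "
from h import *
plan(.4286,.3717,.245,0)"
```

```text
t 16.175 p [0.4308 0.3662 0.2569] yaw -0.26 tilt [-4.0e-04 -4.5e-03 -1.0e+00] F [ 0.  -0.6 -0.2] w 88.1
1 [[-0.22, -0.55, 1.19]] [[0.004, 0.0, -0.005]]
```

Call:
apply_moves --translation '[[-0.2, -0.5, 1.0], [0, 0, 2.5], [0, 0, 1.5], [0, 0, 0], [0, 0, 0]]' --turn '[[0.004, 0, -0.005], [0, 0, 0], [0, 0, 0], [0, 0, 0], [0, 0, 0]]' --hand '[0, 0, 0, 0, 0]'

```text
time: 16.8
ee_pos: [0.4295, 0.3703, 0.2066]
ee_rot: [-3.14, 0.002, -0.003]
wrist_force: [0.5, -0.3, -0.3]
gripper_width: 0.998
```

```bash
python3 -c "
from h import *
plan(.4286,.3717,.193,0)"
```

```text
t 16.8 p [0.4295 0.3703 0.2066] yaw -0.08 tilt [ 0.0021  0.0016 -1.    ] F [ 0.5 -0.3 -0.3] w 87.8
1 [[-0.09, -0.14, 1.37]] [[-0.002, -0.002, -0.001]]
```

Call:
apply_moves --translation '[[-0.1, -0.1, 1.2], [0, 0, 0.2], [0, 0, 0], [0, 0, 0]]' --turn '[[-0.002, -0.002, -0.001], [0, 0, 0], [0, 0, 0], [0, 0, 0]]' --hand '[0, 0, 0, 0]'

```text
time: 17.3
ee_pos: [0.4289, 0.3717, 0.1934]
ee_rot: [-3.14, 0.0, -0.003]
wrist_force: [0.7, 1.4, 0.1]
gripper_width: 1.003
```

Call:
apply_moves --translation '[[0, 0, 0], [0, 0, 0], [0, 0, 0], [0, 0, 0], [0, 0, 0], [0, 0, 0], [0, 0, 0]]' --turn '[[0, 0, 0], [0, 0, 0], [0, 0, 0], [0, 0, 0], [0, 0, 0], [0, 0, 0], [0, 0, 0]]' --hand '[1, 1, 1, 1, 1, 1, 1]'

```text
time: 18.18
ee_pos: [0.429, 0.3718, 0.194]
ee_rot: [-3.14, 0.0, -0.005]
wrist_force: [-0.4, -0.4, 0.4]
gripper_width: 0.458
```

Call:
apply_moves --translation '[[0, 0, -2.0], [0, 0, -3.5], [0, 0, -2.0], [0, 0, 0]]' --turn '[[0, 0, 0], [0, 0, 0], [0, 0, 0], [0, 0, 0]]' --hand '[1, 1, 1, 1]'

```text
time: 18.68
ee_pos: [0.4287, 0.3717, 0.275]
ee_rot: [-3.139, 0.0, -0.007]
wrist_force: [-0.1, 0.3, 0.5]
gripper_width: 0.465
```

```bash
python3 -c "
from h import *
plan(.4900,.0810,.25,-7.8,4.5)
s=capture('scene');cv2.imwrite('pics/s7.png',cv2.resize(s['frame'][150:300,370:520],(600,600)))"
```

```text
t 18.675 p [0.4287 0.3717 0.275 ] yaw -0.01 tilt [ 0.0043  0.0028 -1.    ] F [-0.1  0.3  0.5] w 40.9
7 [[0.87, 4.15, 0.35], [0.96, 4.14, 0.35], [1.04, 4.12, 0.35], [1.12, 4.09, 0.35], [1.2, 4.07, 0.35], [1.27, 4.05, 0.35], [1.35, 4.02, 0.36]] [[-0.0, -0.001, 0.019], [-0.0, -0.001, 0.019], [-0.0, -0.001, 0.019], [-0.0, -0.001, 0.019], [-0.0, -0.001, 0.019], [-0.0, -0.001, 0.019], [-0.0, -0.001, 0.019]]
```

View pics/s7.png

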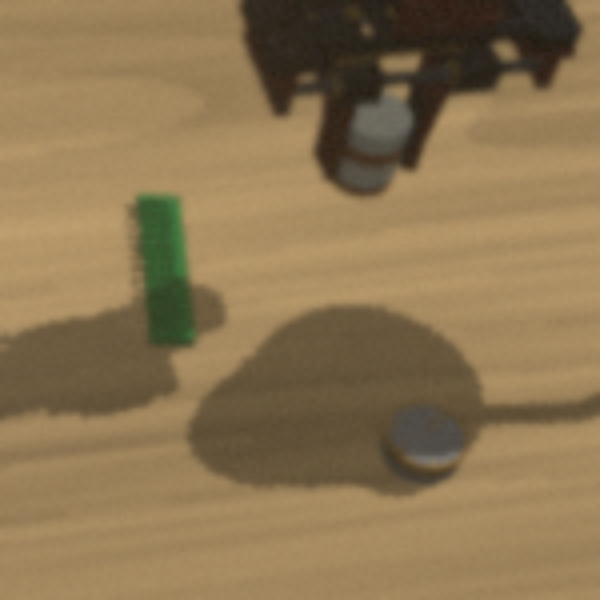

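Call:
apply_moves --translation '[[0.9, 4.1, 0.2], [1.0, 4.1, 0.2], [1.0, 4.1, 0.2], [1.1, 4.1, 0.2], [1.2, 4.1, 0.2], [1.3, 4.0, 0.2], [1.0, 3.4, 0.2], [0, 0, 0]]' --turn '[[0, 0, 0.019], [0, 0, 0.019], [0, 0, 0.019], [0, 0, 0.019], [0, 0, 0.019], [0, 0, 0.019], [0, 0, 0.019], [0, 0, 0]]' --hand '[1, 1, 1, 1, 1, 1, 1, 1]'

```text
time: 19.73
ee_pos: [0.4869, 0.0802, 0.2511]
ee_rot: [3.133, -0.213, -0.012]
wrist_force: [-0.1, 0.7, -0.7]
gripper_width: 0.456
```

```bash
python3 -c "
from h import *
plan(.4900,.0810,.22,-7.8)"
```

```text
t 19.725 p [0.4869 0.0802 0.2511] yaw -7.77 tilt [-0.0078 -0.0012 -1.    ] F [-0.1  0.7 -0.7] w 40.2
1 [[0.32, -0.13, 3.1]] [[0.002, 0.008, 0.001]]
```

Call:
apply_moves --translation '[[0.3, -0.1, 2.9], [0, 0, 0], [0, 0, 0], [0, 0, 0]]' --turn '[[0.002, 0.008, 0], [0, 0, 0], [0, 0, 0], [0, 0, 0]]' --hand '[1, 1, 1, 1]'

```text
time: 20.23
ee_pos: [0.4894, 0.0828, 0.2222]
ee_rot: [-3.133, 0.21, 0.0]
wrist_force: [-0.0, 0.8, 0.4]
gripper_width: 0.462
```

```bash
python3 -c "
from h import *
plan(.4900,.0810,.202,-7.8)"
```

```text
t 20.225 p [0.4894 0.0828 0.2222] yaw -7.66 tilt [-2.0e-04  1.2e-03 -1.0e+00] F [-0.   0.8  0.4] w 40.6
1 [[0.08, 0.17, 2.02]] [[-0.001, 0.0, 0.002]]
```

Call:
apply_moves --translation '[[0.1, 0.2, 1.2], [0, 0, 0.3], [0, 0, 0], [0, 0, 0]]' --turn '[[0, 0, 0.002], [0, 0, 0], [0, 0, 0], [0, 0, 0]]' --hand '[1, 1, 1, 1]'

```text
time: 20.72
ee_pos: [0.4904, 0.081, 0.2074]
ee_rot: [-3.133, 0.212, -0.002]
wrist_force: [0.4, -0.1, 0.1]
gripper_width: 0.455
```

```bash
python3 -c "
from h import *
plan(.4900,.0810,.202,-7.8)"
```

```text
t 20.725 p [0.4904 0.081  0.2074] yaw -7.74 tilt [ 0.0016  0.0014 -1.    ] F [ 0.4 -0.1  0.1] w 40.1
1 [[-0.04, 0.01, 0.54]] [[-0.002, -0.001, 0.001]]
```

Call:
apply_moves --translation '[[0, 0, 0.4], [0, 0, 0.1], [0, 0, 0], [0, 0, 0]]' --turn '[[-0.002, -0.001, 0], [0, 0, 0], [0, 0, 0], [0, 0, 0]]' --hand '[1, 1, 1, 1]'

```text
time: 21.22
ee_pos: [0.4905, 0.081, 0.2023]
ee_rot: [3.134, -0.212, 0.001]
wrist_force: [0.6, -0.5, -0.7]
gripper_width: 0.459
```

```bash
python3 -c "
from h import *
plan(.4900,.0810,.202,-7.8)"
```

```text
t 21.225 p [0.4905 0.081  0.2023] yaw -7.75 tilt [ 7.e-04 -5.e-04 -1.e+00] F [ 0.6 -0.5 -0.7] w 40.4
1 [[-0.05, 0.0, 0.03]] [[0.0, -0.001, 0.001]]
```

Call:
apply_moves --translation '[[0, 0, 0], [0, 0, 0], [0, 0, 0], [0, 0, 0], [0, 0, -2.0], [0, 0, -4.0], [0, 0, -4.0], [0, 0, -3.0]]' --turn '[[0, 0, 0], [0, 0, 0], [0, 0, 0], [0, 0, 0], [0, 0, 0], [0, 0, 0], [0, 0, 0], [0, 0, 0]]' --hand '[0.3, 0.3, 0.3, 0.3, 0.3, 0.3, 0.3, 0.3]'

```text
time: 22.22
ee_pos: [0.4898, 0.081, 0.3328]
ee_rot: [3.133, -0.212, -0.009]
wrist_force: [1.2, -0.8, -0.4]
gripper_width: 0.701
```

Call:
apply_moves --translation '[[0, -5, 0], [0, -5, 0], [0, -5, 0], [0, -5, 0], [0, -5, 0], [0, -3, 0], [0, 0, 0], [0, 0, 0]]' --turn '[[0, 0, 0], [0, 0, 0], [0, 0, 0], [0, 0, 0], [0, 0, 0], [0, 0, 0], [0, 0, 0], [0, 0, 0]]' --hand '[0.3, 0.3, 0.3, 0.3, 0.3, 0.3, 0.3, 0.3]'

```text
time: 23.22
ee_pos: [0.5298, 0.366, 0.3367]
ee_rot: [3.133, -0.217, 0.005]
wrist_force: [-0.4, 0.5, 0.3]
gripper_width: 0.699
```

Run:
```python
from h import *
p=capture("top");W=cloud(p);Z=W[...,2]
def dm(x,y,lo,hi,rx=.08,ry=.04): return np.isfinite(Z)&(Z>lo)&(Z<hi)&(abs(W[...,1]-y)<ry)&(abs(W[...,0]-x)<rx)
print("case",rect(p,W,dm(.467,-.085,.03,.06),.04)); print("comb",rect(p,W,dm(.478,-.002,.0125,.03,.07,.03),.016)); print("jar",rect(p,W,dm(.49,.081,.05,.08),.06))
for n,b,k,z in[("combg",(170,225,210,300),'green',.008),("blk",(430,225,475,305),'black',.030),("jg",(495,170,535,205),'green',.052)]:
    print(n,*rect(p,W,seg(p,b,k),z))
s=capture("scene");cv2.imwrite("pics/f8.png",np.hstack([cv2.resize(p["frame"][170:300,240:400],(400,325)),cv2.resize(s["frame"][160:310,210:410],(400,325))]))
print(telemetry.get_state()["ee_pos"])
```

```text
case (array([469.6, -83.5, 129.5,  44.1,  -7.7]), array([468.8, -83.4]), np.float64(0.0402))
comb (array([478.6,   4. , 121.4,  46.4,  -2. ]), array([479.1,   1.3]), np.float64(0.0156))
jar (array([490.3,  81.9,  40.7,  38.1,   1.4]), array([489.8,  81.7]), np.float64(0.0605))
combg [421.7 264.5 119.6  28.1 -10.7] [422.7 266.1] 0.0075
blk [ 420.1 -252.   129.7   47.4  -10.4] [ 419.8 -252.3] 0.0319
jg [ 575.4 -383.4   43.3   38.7  -46. ] [ 575.5 -383.1] 0.0517
[0.52984871 0.36552461 0.33695524]
```

View pics/f8.png

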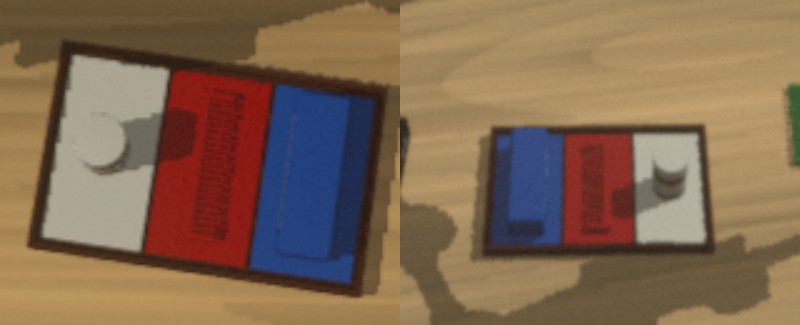

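```bash
python3 -c "
from h import *
print(bot.job_done())"
```

```text
the job is handed in; nothing more can be done
None
```

All three things are in the tray, placed in the order asked, and the job was handed in at about 23 s of the 90 s allowed. No verdict came back.

| Thing | Where the last check puts it | Comment |
|---|---|---|
| Blue case | On the blue panel, about 3 mm off centre, parallel to it within about 0.1° | The arm released it on centre, so some of the 3 mm may be camera error |
| Red comb | Laid on the red panel; released within about 0.5 mm of centre and 0.1° | See the failed check below |
| White-capped jar | Upright, within about 1 mm of the middle of the white panel | |

- **Failed check:** the last depth measurement of the comb was unusable. It gave a 46 mm width for a 28 mm comb, 6 mm off centre, because of noise in the depth picture. I relied instead on the arm's release pose and the final pictures, where the comb looks flat, centred and lengthwise.
- **Left alone:** the black case, the green comb and the green-capped jar measure where they were at the start, within 0.2 mm.
- **Forces and clearance:** the wrist force readings stayed below about 2 N, and the gripper was clear of everything at the end.

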